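# Release the latched key of the power unit

### The job

One of the four white keys on the power unit has been left latched in, so one output is still on. With the fingertips, tap each key lightly, in order from the robot's left to its right, to feel which one is latched (it sits a little lower and does not give; free keys give and spring back and must not be pressed in), and only after tapping all four press the latched one fully in and let go so that it springs up level with the others. Grasp nothing and leave the other things on the bench and on the unit where they are.

Things in the scene. Friction and masses are not known exactly. Their poses are not given: they have to be found in the camera images.
- unit: low-voltage power unit, a white case 200 mm deep (its x), 300 mm wide (its y), 60 mm high, fixed on the bench with its front to the robot, turned up to 0.35 rad; along its back edge a 32 mm deep hood rises to 90 mm. Origin: centre of its underside; x to the back, y to the left, z up. The key row runs along y, 35 mm in front of the centre
- key1: leftmost key (+y), seen from the robot, of a row of four identical plain white square keys, caps 26 x 26 mm, 46 mm apart, each in a black frame 42 x 42 mm that reaches 66 mm above the bench. Origin: centre of the cap's top, moving with the key; z up, x and y parallel to the unit's. Exactly one of the four keys, a different one each time, is latched down
- key2: second key from the left. Of every key: free, its top stands 80 mm above the bench; it has 12 mm of travel on a spring of about 2 N at the top plus 0.4 N per mm, so that a 3 N tap sinks it 2 to 3 mm, and it springs back when let go. A free key sunk more than 9 mm counts as pressed in
- key3: third key from the left. Of every key: latched, its top stands 5 mm lower (75 mm above the bench) and a tap under 4 N does not move it. Pushed to its stop (top 68 mm above the bench, about 7 to 8 N) its catch lets go (from about 10 mm of travel, top at 70 mm), and when let go it springs up to 80 mm
- key4: rightmost key (-y), like the others
- notebook: loose composition notebook, 190 x 247 x 12 mm, lying right of the unit; origin: centre of its underside; not part of the job
- inkpad: loose closed black ink-pad case, 75 x 110 x 18 mm, lying left of the unit; origin: centre of its underside; not part of the job
- marker: loose white square marker pen with a grey cap, 130 mm long, 15 mm thick, lying in front of the unit; origin: middle of its underside; not part of the job
- beaker: loose small glass beaker, 60 mm wide, 80 mm tall, standing left of the unit; origin: centre of its underside; not part of the job
- glue: loose white glue bottle, 28 mm wide, 90 mm tall, standing in front of the unit; origin: centre of its underside; not part of the job
- weight: loose brass weight, 32 mm wide, 32 mm tall, standing on the unit's top behind the keys; origin: centre of its underside; not part of the job
- eraser: loose eraser, 20 x 45 x 12 mm, lying on the unit's top behind the keys; origin: centre of its underside; not part of the job

How it is judged (in metres and radians):
On the way, in this order (a step that is already met when the one before it is completed fails the run):
1. the leftmost key is tapped lightly with the fingers while one key is still latched down (contact force between the fingers and key1 above 0.5 N and (z of key2 in the frame of unit between 0.071 and 0.0765 m or z of key3 in the frame of unit between 0.071 and 0.0765 m or z of key4 in the frame of unit between 0.071 and 0.0765 m or (z of key1 in the frame of unit between 0.071 and 0.0765 m and linear speed of key1 below 0.006 m/s))), for 0.04 s.
2. the second key is tapped lightly with the fingers while one key is still latched down (contact force between the fingers and key2 above 0.5 N and (z of key1 in the frame of unit between 0.071 and 0.0765 m or z of key3 in the frame of unit between 0.071 and 0.0765 m or z of key4 in the frame of unit between 0.071 and 0.0765 m or (z of key2 in the frame of unit between 0.071 and 0.0765 m and linear speed of key2 below 0.006 m/s))), for 0.04 s.
3. the third key is tapped lightly with the fingers while one key is still latched down (contact force between the fingers and key3 above 0.5 N and (z of key1 in the frame of unit between 0.071 and 0.0765 m or z of key2 in the frame of unit between 0.071 and 0.0765 m or z of key4 in the frame of unit between 0.071 and 0.0765 m or (z of key3 in the frame of unit between 0.071 and 0.0765 m and linear speed of key3 below 0.006 m/s))), for 0.04 s.
4. the rightmost key is tapped lightly with the fingers while one key is still latched down (contact force between the fingers and key4 above 0.5 N and (z of key1 in the frame of unit between 0.071 and 0.0765 m or z of key2 in the frame of unit between 0.071 and 0.0765 m or z of key3 in the frame of unit between 0.071 and 0.0765 m or (z of key4 in the frame of unit between 0.071 and 0.0765 m and linear speed of key4 below 0.006 m/s))), for 0.04 s.
5. the latched key is pressed in, the other three being up (((z of key1 in the frame of unit below 0.0705 m and z of each of key2, key3, key4 in the frame of unit above 0.0785 m) or (z of key2 in the frame of unit below 0.0705 m and z of each of key1, key3, key4 in the frame of unit above 0.0785 m) or (z of key3 in the frame of unit below 0.0705 m and z of each of key1, key2, key4 in the frame of unit above 0.0785 m) or (z of key4 in the frame of unit below 0.0705 m and z of each of key1, key2, key3 in the frame of unit above 0.0785 m))), for 0.02 s.
At the end, for the whole second after the job is handed in: all four keys are up (each top within 1.5 mm of 80 mm above the bench), and every loose thing is within 25 mm of where it began (z of each of key1, key2, key3, key4 in the frame of unit above 0.0785 m and distance of each of notebook, inkpad, marker, beaker, glue, weight, eraser from where it was at the start of the episode below 0.025 m); the robot touches nothing.
It fails at once if a free key is pressed in (sunk more than 9 mm) while another is latched down ((z of key1 in the frame of unit below 0.071 m and z of key2 in the frame of unit below 0.077 m) or (z of key1 in the frame of unit below 0.071 m and z of key3 in the frame of unit below 0.077 m) or (z of key1 in the frame of unit below 0.071 m and z of key4 in the frame of unit below 0.077 m) or (z of key2 in the frame of unit below 0.071 m and z of key1 in the frame of unit below 0.077 m) or (z of key2 in the frame of unit below 0.071 m and z of key3 in the frame of unit below 0.077 m) or (z of key2 in the frame of unit below 0.071 m and z of key4 in the frame of unit below 0.077 m) or (z of key3 in the frame of unit below 0.071 m and z of key1 in the frame of unit below 0.077 m) or (z of key3 in the frame of unit below 0.071 m and z of key2 in the frame of unit below 0.077 m) or (z of key3 in the frame of unit below 0.071 m and z of key4 in the frame of unit below 0.077 m) or (z of key4 in the frame of unit below 0.071 m and z of key1 in the frame of unit below 0.077 m) or (z of key4 in the frame of unit below 0.071 m and z of key2 in the frame of unit below 0.077 m) or (z of key4 in the frame of unit below 0.071 m and z of key3 in the frame of unit below 0.077 m)).
It fails at once if a key is hit hard (more than 30 N) (contact force between the fingers and key1 above 30 N or contact force between the fingers and key2 above 30 N or contact force between the fingers and key3 above 30 N or contact force between the fingers and key4 above 30 N).
It fails at once if a loose thing is lifted, carried or pushed away (more than 25 mm) (not (distance of each of notebook, inkpad, marker, beaker, glue, weight, eraser from where it was at the start of the episode below 0.025 m)).
It also fails if it takes over 42 s, if anything falls off the work surface, if the arm or the gripper's body presses on something with over 40 N, if the wrist force passes 120 N, or if a joint passes its speed limit or range.

### The arm

A 6-joint arm with a two-finger parallel gripper is mounted at the origin on the work surface. World frame = base frame: x ahead of the robot, y to its left, z up, the work surface at z = 0. Lengths are in mm, angles in degrees, forces in N, time in s.
With the tool pointing down it reaches from about 300 to 850 mm from the base axis. Payload 4.2 kg.
Tool frame: the origin (TCP) lies on the centre line of the jaws, within the pads' length; the fingertips stand 14 mm ahead of it and the grasp point (between the pads) lies 5 mm behind it (env.finger_overhang is the z of the fingertips in the tool frame, in mm); z points along the fingers, y is the line along which they close (so a half turn about z gives the same grasp; the last joint's range is limited). The gripper opens to 91 mm and grips with 3 to 60 N. Pads are 32 mm wide; open, the fingers measure 118 mm over their backs; the gripper's body (76 mm by 178 mm) begins 60 mm behind the grasp point.
Start: joints at [65.776, 18.312, 89.639, -0, 72.044, -1.146], TCP at [225.401, 528.995, 227.976] pointing down, gripper open.
Joint ranges: [-177.97, 177.97], [-48.28, 115.42], [12.27, 149.76], [-77.06, 257.06], [2.81, 150.46], [-146.56, 146.56]. Speed limits (degrees/s): [147.25, 147.25, 180, 180, 180, 180].

### API

Orientations are given as [roll, pitch, yaw] about the fixed x, y, z axes, in that order (R = Rz(yaw) Ry(pitch) Rx(roll)).
In Python, from workcell import sensors, viewer, env gives the robot as it stands. The module is installed in compiled form; this text tells all that it offers.
- The arm moves only by the tool step_arm, never from a script. Its argument "plan" is one flat list of numbers, 6 for each row, row after row: the shift along the tool's x, y, z in cm, then the turn, a rotation vector about the tool's x, y, z in rad. In form: [x, y, z, wx, wy, wz, x, y, z, wx, wy, wz, ...]. A call has 1 to 5 rows; each row shifts and turns the commanded pose from where the row before left it, along the tool's axes as they then stand; what a row does not reach is not made up. A row lasts 1/12 s, in which the tool goes at most 41.7 mm and 7.16 degrees, less where a joint would pass 70% of its speed; a pose out of reach is approached as far as the arm can. A call is refused whole if a number of a shift passes 4.17 or a number of a turn 0.125, either way. A call with a gripper value outside its range is refused whole. "hand" is the finger opening in cm, from 0 to 9.12, set as the call begins (left out, the last holds). The fingers move at their own pace and stop on an object; "newtons" is the grip in N (left out, the last holds). Time passes only in rows, so rows that do not move let the fingers close. It gives the time, the measured TCP pose, the force, the opening and the grip force at its end, in the units of the state.
- sensors.state(): the state, without advancing time (a new reading comes with each control period).
- viewer.grab_frame(name): name is "scene" or "top" or "wrist"; returns a dict with "img" (420x560x3 uint8, red, green, blue), "fx", "fy", "cx", "cy" (pixels), "position" and "attitude" of the camera in the world. Camera axes: x right, y down, z forward; pixel columns grow to the right and rows downward; lengths in mm; the calibration is good to about 2 mm. A picture is of the moment at which its call begins. There is no depth.
- env.job_done(): hands the job in; it is judged then, once.
Trained networks look in a picture, given as the dict that the camera call returned (one of the last four; its "shot" number tells which), for a name from the list of things; names that differ only in an ending like _2 or _b are one class to them, and where a whole thing is asked for, a point or a joint stands for the part that bears it (a point fixed in the world has none). Each returns a list of dicts, best first, with "score" (0 to 1); they miss things now and then, are a little off and sometimes report something else, mostly with a low value. They report only what shows in the picture. A call takes as long as a camera call.
- viewer.boxes_of(name, picture): "location" ([column, row] in pixels, amid what is visible of it).
- viewer.pinpoint(name, picture): "location" ([column, row] in pixels: a listed point, or the origin of a listed thing).
The state is a dict: "time_s": time; "qpos": joint angles; "qvel": joint speeds; "effort": joint torques, N m; "ee_pos": TCP position; "ee_rot": TCP orientation; "force": force on the tool from outside, world axes, zero at the start; "torque": the same for the moment, N m; "gripper_width": finger opening in mm; "gripper_force": force on a finger pad.
Only numpy, scipy, OpenCV 4.12 (cv2) and the standard library are available. Lean on these libraries where they do the work, as an engineer would, in place of code of your own. Each camera call takes 0.05 s, during which the arm holds its last target. There are 200 camera calls.

## Working session

There is one attempt and no reset: what is moved stays moved. The work goes in short steps, Python scripts to look and compute and a tool call to move; the robot and the scene stay as the last step left them, time stands still between calls to the robot, and variables do not carry over. Pictures are saved under pics/ and viewed, at most 10 in all, crops included, and the job is handed in when it is done.

Besides the shell and the picture viewer there is one more tool, called after "Emit:" as a command line: name --argument value ..., lists and objects as JSON in quotes. step_arm: Moves the arm, as the interface text tells. Its arguments: {"type":"object","properties":{"plan":{"type":"array","items":{"type":"number"}},"hand":{"type":"number"},"newtons":{"type":"number"}},"required":["plan"]}

```bash
mkdir -p pics
cat > h.py <<'E'
import numpy as np, cv2
from scipy.spatial.transform import Rotation as R
from workcell import sensors, viewer, env
def rotm(a):
    a=np.array(a,float)
    return a if a.shape==(3,3) else R.from_euler('xyz',a,degrees=True).as_matrix()
def onplane(f,px,z):
    d=rotm(f["attitude"])@np.array([(px[0]-f["cx"])/f["fx"],(px[1]-f["cy"])/f["fy"],1.])
    p=np.array(f["position"],float); return p+d*(z-p[2])/d[2]
def save(f,n): cv2.imwrite("pics/"+n,f["img"][:,:,::-1])
E
python3 - <<'E'
from h import *
s=sensors.state(); print({k:s[k] for k in("time_s","ee_pos","ee_rot","force","gripper_width")},env.finger_overhang)
for c in("top","scene"):
    f=viewer.grab_frame(c); save(f,c+"0.png"); print(c,f["position"],f["attitude"],f["fx"])
    for n,z in(("key1",80),("key2",80),("key3",80),("key4",80),("unit",0),("weight",60),("eraser",60),("glue",0)):
        for d in viewer.pinpoint(n,f)[:4]: print(n,round(d["score"],2),np.round(d["location"],1),np.round(onplane(f,d["location"],z),1))
E
```

```text
{'time_s': 0.0, 'ee_pos': array([225.21889734, 528.5424142 , 227.13652066]), 'ee_rot': array([-1.79900846e+02, -2.20394455e-04,  1.56917949e+02]), 'force': array([ 0.78804686,  0.9731754 , -0.18564944]), 'gripper_width': 91.44481034848172} 14.0
top [ 359.92925589   17.95989086 1328.96804729] [-172.01569418   -1.21242916  -89.8070308 ] 488.46008012697604
key1 0.56 [301.  190.9] [568.2 -53.   80. ]
key1 0.51 [285.2 193. ] [562.5 -12.   80. ]
key1 0.5 [331.7 185.5] [ 583. -133.   80.]
key1 0.46 [316.7 187.3] [578.  -93.8  80. ]
key2 0.56 [301.  190.9] [568.2 -53.   80. ]
key2 0.51 [285.2 193. ] [562.5 -12.   80. ]
key2 0.5 [331.7 185.5] [ 583. -133.   80.]
key2 0.46 [316.7 187.3] [578.  -93.8  80. ]
key3 0.56 [301.  190.9] [568.2 -53.   80. ]
key3 0.51 [285.2 193. ] [562.5 -12.   80. ]
key3 0.5 [331.7 185.5] [ 583. -133.   80.]
key3 0.46 [316.7 187.3] [578.  -93.8  80. ]
key4 0.56 [301.  190.9] [568.2 -53.   80. ]
key4 0.51 [285.2 193. ] [562.5 -12.   80. ]
key4 0.5 [331.7 185.5] [ 583. -133.   80.]
key4 0.46 [316.7 187.3] [578.  -93.8  80. ]
unit 0.79 [301.9 179.7] [613.  -60.1   0. ]

[... 538 characters left out ...]
7.4] [ 592.9 -137.9   80. ]
key2 0.56 [257.6 205.7] [575.9 -52.5  80. ]
key2 0.49 [280.9 199.2] [566.5  -2.1  80. ]
key2 0.46 [240.9 206.8] [574.  -87.4  80. ]
key3 0.75 [217.4 217.4] [ 592.9 -137.9   80. ]
key3 0.56 [257.6 205.7] [575.9 -52.5  80. ]
key3 0.49 [280.9 199.2] [566.5  -2.1  80. ]
key3 0.46 [240.9 206.8] [574.  -87.4  80. ]
key4 0.75 [217.4 217.4] [ 592.9 -137.9   80. ]
key4 0.56 [257.6 205.7] [575.9 -52.5  80. ]
key4 0.49 [280.9 199.2] [566.5  -2.1  80. ]
key4 0.46 [240.9 206.8] [574.  -87.4  80. ]
unit 0.71 [253.8 239.6] [612.8 -68.2   0. ]
weight 0.51 [243.6 245.6] [654.6 -90.5  60. ]
eraser 0.52 [280.1 237.2] [645.2 -14.   60. ]
glue 0.59 [194.5 197.6] [ 487.8 -192.1    0. ]
```

View pics/top0.png

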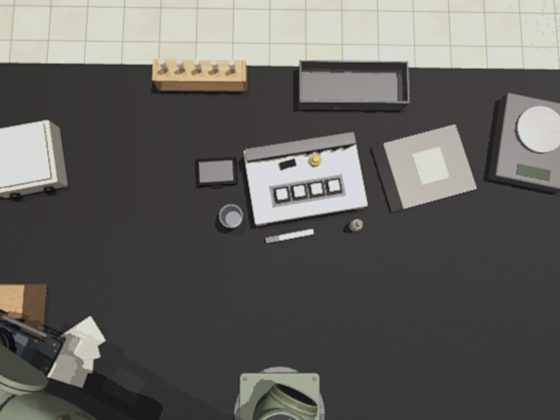

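View pics/scene0.png

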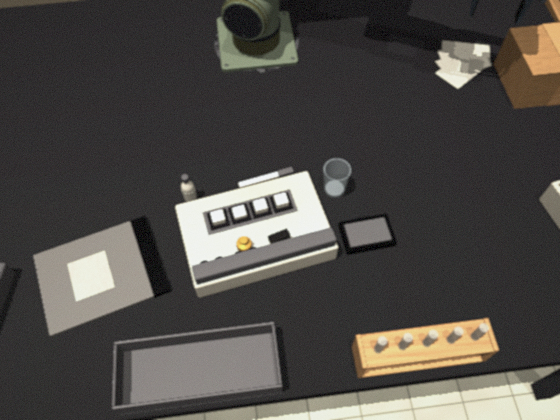

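The top view shows the four white caps at about (282,194), (299,191), (317,188) and (334,185). The brass weight is at (315,159) and the eraser at (288,163). The scene view agrees. The unit's yaw is about +10°, and I'll move above the row to measure it from near.

```bash
cat >> h.py <<'E'
def plan(p1,yaw1,n):
    s=sensors.state(); p0=np.array(s["ee_pos"]); R0=rotm(s["ee_rot"]); R1=R.from_euler('xyz',[180,0,yaw1],degrees=True).as_matrix()
    w=R.from_matrix(R0.T@R1).as_rotvec()/n; d=(np.array(p1)-p0)/n/10; Rk=R0
    for k in range(n):
        print([float(v) for v in np.round(np.r_[Rk.T@d,w],3)]); Rk=Rk@R.from_rotvec(w).as_matrix()
E
python3 -c "
from h import *
plan([545,-70,290],100,20)"
```

```text
[-2.644, -2.129, -0.31, 0.0, -0.0, 0.05]
[-2.747, -1.995, -0.31, 0.0, -0.0, 0.05]
[-2.842, -1.856, -0.31, 0.0, -0.0, 0.05]
[-2.931, -1.713, -0.31, 0.0, -0.0, 0.05]
[-3.012, -1.565, -0.31, 0.0, -0.0, 0.05]
[-3.086, -1.414, -0.31, 0.0, -0.0, 0.05]
[-3.153, -1.259, -0.31, 0.0, -0.0, 0.05]
[-3.211, -1.1, -0.31, 0.0, -0.0, 0.05]
[-3.262, -0.94, -0.31, 0.0, -0.0, 0.05]
[-3.305, -0.777, -0.31, 0.0, -0.0, 0.05]
[-3.339, -0.611, -0.31, 0.0, -0.0, 0.05]
[-3.365, -0.445, -0.31, 0.0, -0.0, 0.05]
[-3.383, -0.277, -0.31, 0.0, -0.0, 0.05]
[-3.393, -0.109, -0.31, 0.0, -0.0, 0.05]
[-3.394, 0.06, -0.31, 0.0, -0.0, 0.05]
[-3.387, 0.228, -0.31, 0.0, -0.0, 0.05]
[-3.371, 0.396, -0.31, 0.0, -0.0, 0.05]
[-3.348, 0.563, -0.31, 0.0, -0.0, 0.05]
[-3.316, 0.728, -0.31, 0.0, -0.0, 0.05]
[-3.275, 0.892, -0.31, 0.0, -0.0, 0.05]
```

Emit:
step_arm --plan '[-2.64,-2.13,-0.31,0,0,0.05,-2.75,-2.0,-0.31,0,0,0.05,-2.84,-1.86,-0.31,0,0,0.05,-2.93,-1.71,-0.31,0,0,0.05,-3.01,-1.57,-0.31,0,0,0.05]' --hand 0

```text
time_s: 1.32
ee_pos: [305.5, 377.7, 243.7]
ee_rot: [180.0, 0.0, 142.5]
force: [1.2, 0.0, 0.2]
gripper_width: 60.7
gripper_force: 0.0
```

Emit:
step_arm --plan '[-3.09,-1.41,-0.31,0,0,0.05,-3.15,-1.26,-0.31,0,0,0.05,-3.21,-1.1,-0.31,0,0,0.05,-3.26,-0.94,-0.31,0,0,0.05,-3.3,-0.78,-0.31,0,0,0.05]'

```text
time_s: 1.73
ee_pos: [385.0, 227.7, 259.3]
ee_rot: [180.0, 0.0, 128.1]
force: [-0.1, 0.3, 0.2]
gripper_width: 27.3
gripper_force: 0.0
```

Emit:
step_arm --plan '[-3.34,-0.61,-0.31,0,0,0.05,-3.37,-0.45,-0.31,0,0,0.05,-3.38,-0.28,-0.31,0,0,0.05,-3.39,-0.11,-0.31,0,0,0.05,-3.39,0.06,-0.31,0,0,0.05]'

```text
time_s: 2.15
ee_pos: [464.3, 77.5, 274.8]
ee_rot: [180.0, -0.0, 113.8]
force: [0.4, 0.0, 0.7]
gripper_width: 1.0
gripper_force: 0.0
```

Emit:
step_arm --plan '[-3.39,0.23,-0.31,0,0,0.05,-3.37,0.4,-0.31,0,0,0.05,-3.35,0.56,-0.31,0,0,0.05,-3.32,0.73,-0.31,0,0,0.05,-3.28,0.89,-0.31,0,0,0.05]'

```text
time_s: 2.57
ee_pos: [543.5, -72.8, 290.2]
ee_rot: [180.0, -0.0, 99.5]
force: [0.5, 0.5, -0.9]
gripper_width: 0.5
gripper_force: 0.0
```

Emit:
step_arm --plan '[0,0,0,0,0,0,0,0,0,0,0,0]'

```text
time_s: 2.73
ee_pos: [543.3, -72.3, 289.6]
ee_rot: [-180.0, -0.0, 99.5]
force: [-0.2, 1.2, 0.5]
gripper_width: 0.4
gripper_force: 0.0
```

Run:
```python
from h import *
s=sensors.state(); print({k:s[k] for k in("time_s","ee_pos","ee_rot","force","gripper_width")})
f=viewer.grab_frame("wrist"); save(f,"w1.png"); print(f["position"],f["attitude"],f["fx"])
for d in viewer.pinpoint("key1",f)[:6]: print(round(d["score"],2),np.round(d["location"],1),np.round(onplane(f,d["location"],80),1))
```

```text
{'time_s': 2.7333, 'ee_pos': array([543.32046994, -72.34665993, 289.57140478]), 'ee_rot': array([-1.79975335e+02, -3.51512298e-02,  9.94872390e+01]), 'force': array([-0.17315192,  1.18175003,  0.51570437]), 'gripper_width': 0.36615826096481185}
[531.4513482   -1.65267131 446.58511257] [1.65213865e+02 1.78734492e-03 9.50600056e+00] 368.52656780894995
0.97 [313.2 214.7] [580.6 -92.1  80. ]
0.9 [313.9 168.6] [572.4 -45.3  80. ]
0.69 [317.4 125.3] [567.8  -3.5  80. ]
0.52 [311.2 258.5] [ 587.5 -139.8   80. ]
```

View pics/w1.png

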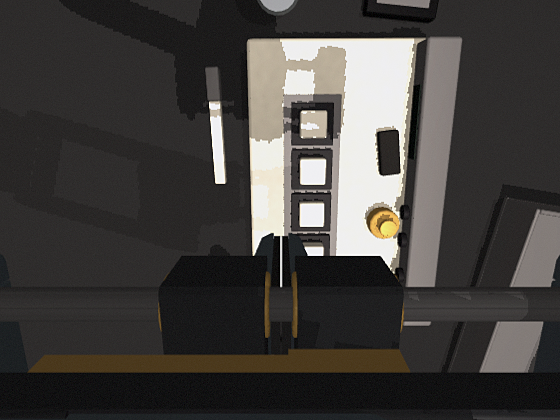

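The wrist view shows caps at about (313,124), (313,168) and (311,213). The fourth is partly hidden by the gripper, near (311,255). The weight and eraser stand well behind the row. Next I'll refine the cap centres by fitting.

Run:
```python
from h import *
from scipy.optimize import least_squares
f=viewer.grab_frame("wrist"); g=cv2.cvtColor(f["img"],cv2.COLOR_RGB2GRAY)
n,l,st,c=cv2.connectedComponentsWithStats((g[100:236,298:330]>110).astype('uint8'))
pts=[]
for i in range(1,n):
    if st[i][4]>150: print(st[i],c[i]+[298,100])
P=[]
for px in ([313.5,124],[313,168.5],[311.5,213]): P.append(onplane(f,px,80)); print(np.round(P[-1],1))
T=[]
for cam in("top","scene"):
    t=viewer.grab_frame(cam)
    q=sorted([onplane(t,d["location"],80) for d in viewer.pinpoint("key1",t)[:4]],key=lambda p:-p[1]); T.append(q)
def fit(q):
    q=np.array(q)
    def r(v):
        y=np.array([-np.sin(v[2]),np.cos(v[2])]); k=np.array([69,23,-23,-69])[:len(q)]
        return (v[:2]+k[:,None]*y-q[:,:2]).ravel()
    s=least_squares(r,[575,-70,.15]); print(np.round(s.x[:2],1),np.degrees(s.x[2]).round(2),np.round(s.fun,1)); 
for q in [P]+T: fit(q)
```

```text
[  3  13  27  28 734] [313.84877384 126.29836512]
[  3  61  26  26 657] [313.14003044 173.38356164]
[  2 104  25  25 608] [311.82236842 215.97203947]
[562.7  -1.   80. ]
[570.4 -43.4  80. ]
[577.6 -88.7  80. ]
[574.1 -67.1] 9.64 [-0.2  2.  -0.2 -1.   0.3 -1. ]
[576.6 -82. ] 5.02 [-0.  0.]
[575.9 -71.1] 5.76 [-0.5  5.7  1.  -2.2 -1.6 -2.5  1.1 -1. ]
```

Emit:
step_arm --plan '[1.32,0.63,3.4,0,0,0,1.32,0.63,3.4,0,0,0,1.32,0.63,3.4,0,0,0,1.32,0.63,3.4,0,0,0,1.32,0.63,3.4,0,0,0]'

```text
time_s: 3.5
ee_pos: [562.8, 0.5, 118.9]
ee_rot: [179.9, 0.0, 99.7]
force: [-0.4, 0.7, 0.2]
gripper_width: 0.8
gripper_force: 0.0
```

Emit:
step_arm --plan '[0,0,0,0,0,0,0,0,0,0,0,0]'

```text
time_s: 3.67
ee_pos: [561.9, 0.1, 118.8]
ee_rot: [-179.8, -0.0, 99.8]
force: [0.6, 0.3, 0.6]
gripper_width: 0.8
gripper_force: 0.0
```

Run:
```python
from h import *
s=sensors.state(); print(s["ee_pos"],s["ee_rot"],s["force"])
f=viewer.grab_frame("wrist"); save(f,"w2.png")
for d in viewer.pinpoint("key1",f)[:4]: print(round(d["score"],2),np.round(d["location"],1),np.round(onplane(f,d["location"],80),1))
Rc=rotm(f["attitude"])
for p in([563.5,-2,80],[571.2,-47.3,80],np.r_[np.array(s["ee_pos"])[:2],106]):
    c=Rc.T@(np.array(p)-f["position"]); print("proj",f["cx"]+f["fx"]*c[0]/c[2],f["cy"]+f["fy"]*c[1]/c[2])
```

```text
[5.61882109e+02 9.99102460e-02 1.18772829e+02] [-1.79780758e+02 -3.09058519e-02  9.97592024e+01] [0.61776458 0.28617758 0.61180893]
0.85 [283.  254.5] [563.7  -3.3  80. ]
0.48 [282.8 326.8] [571.4 -48.6  80. ]
proj 283.11054555989176 252.38484234956763
proj 282.8048606478249 324.78303747961917
proj 280.7855470367475 266.6003029012776
```

View pics/w2.png

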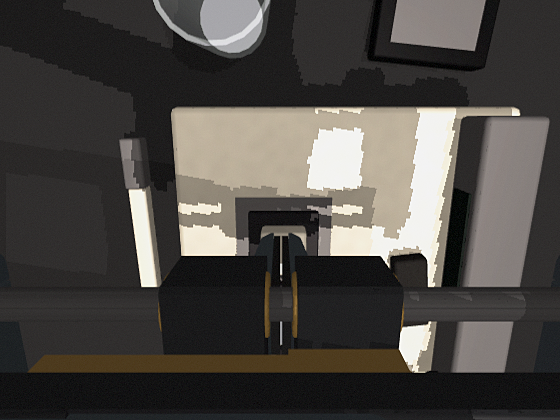

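The fingers are 1–3 mm off key1's centre at about (283,254), so I correct that and descend.

Emit:
step_arm --plan '[-0.16,0.06,1.0,0,0,0,-0.16,0.06,1.0,0,0,0,0,0,0.3,0,0,0,0,0,0,0,0,0]'

```text
time_s: 4.1
ee_pos: [564.0, -4.2, 96.2]
ee_rot: [-179.9, -0.0, 99.6]
force: [0.5, 0.5, 0.2]
gripper_width: 0.4
gripper_force: 0.0
```

Emit:
step_arm --plan '[0,0,0.2,0,0,0,0,0,0.1,0,0,0,0,0,0,0,0,0]'

```text
time_s: 4.35
ee_pos: [564.9, -4.0, 94.2]
ee_rot: [180.0, 0.0, 99.6]
force: [-0.9, -0.2, 1.9]
gripper_width: 0.2
gripper_force: 0.9
```

Emit:
step_arm --plan '[0,0,0.1,0,0,0,0,0,0,0,0,0]'

```text
time_s: 4.52
ee_pos: [564.9, -3.9, 93.2]
ee_rot: [180.0, 0.0, 99.6]
force: [-0.7, -1.2, 1.9]
gripper_width: 0.6
gripper_force: 1.1
```

Emit:
step_arm --plan '[0,0,0.15,0,0,0,0,0,0,0,0,0]'

```text
time_s: 4.68
ee_pos: [564.9, -3.9, 91.6]
ee_rot: [180.0, 0.0, 99.6]
force: [-0.0, -1.6, 2.7]
gripper_width: 0.3
gripper_force: 1.4
```

Emit:
step_arm --plan '[0,0,0,0,0,0]'

```text
time_s: 4.77
ee_pos: [564.9, -3.9, 91.6]
ee_rot: [180.0, 0.0, 99.6]
force: [0.1, -1.8, 3.0]
gripper_width: 0.5
gripper_force: 1.4
```

Key1 is free: it gave about 2.4 mm at 3 N. On to key2.

Emit:
step_arm --plan '[0,0,-2.0,0,0,0,-2.25,-0.05,0,0,0,0,-2.25,-0.05,0,0,0,0,0,0,1.5,0,0,0,0,0,0.2,0,0,0]'

```text
time_s: 5.18
ee_pos: [570.6, -48.9, 92.8]
ee_rot: [-179.9, -0.1, 99.5]
force: [0.2, -1.4, 1.9]
gripper_width: 0.6
gripper_force: 1.2
```

Emit:
step_arm --plan '[0,0,0.15,0,0,0,0,0,0.15,0,0,0,0,0,0,0,0,0,0,0,0,0,0,0]'

```text
time_s: 5.52
ee_pos: [571.0, -47.8, 91.8]
ee_rot: [-180.0, -0.0, 99.7]
force: [-2.0, 0.2, 3.5]
gripper_width: 0.9
gripper_force: 1.4
```

Key2 is free too. Key3 next.

Emit:
step_arm --plan '[0,0,-2.0,0,0,0,-2.33,0,0,0,0,0,-2.33,0,0,0,0,0,0,0,1.5,0,0,0,0,0,0.2,0,0,0]'

```text
time_s: 5.93
ee_pos: [578.3, -94.3, 93.0]
ee_rot: [-179.9, -0.1, 99.6]
force: [-1.0, -0.1, -0.4]
gripper_width: 0.5
gripper_force: 0.0
```

Emit:
step_arm --plan '[0,0,0.15,0,0,0,0,0,0.15,0,0,0,0,0,0,0,0,0,0,0,0,0,0,0]'

```text
time_s: 6.27
ee_pos: [579.2, -93.6, 91.7]
ee_rot: [180.0, -0.0, 99.7]
force: [-0.4, -0.2, -0.4]
gripper_width: 0.4
gripper_force: 0.0
```

Nothing felt at 77.7 mm, so key3 is probably the latched one. I'll lower to touch it.

Emit:
step_arm --plan '[0,0,0.15,0,0,0,0,0,0.05,0,0,0,0,0,0,0,0,0]'

```text
time_s: 6.52
ee_pos: [579.0, -94.0, 89.5]
ee_rot: [180.0, -0.0, 99.6]
force: [-0.6, -0.3, -0.4]
gripper_width: 0.4
gripper_force: 0.0
```

Emit:
step_arm --plan '[0,0,0.05,0,0,0,0,0,0,0,0,0]'

```text
time_s: 6.68
ee_pos: [579.1, -94.1, 89.3]
ee_rot: [180.0, -0.0, 99.6]
force: [-0.0, 0.3, 2.8]
gripper_width: 0.5
gripper_force: 1.1
```

Key3 is latched: 2.8 N at 75 mm. I hold briefly, then tap key4.

Emit:
step_arm --plan '[0,0,0,0,0,0]'

```text
time_s: 6.77
ee_pos: [579.1, -94.1, 89.3]
ee_rot: [180.0, -0.0, 99.6]
force: [-0.3, 1.1, 3.2]
gripper_width: -0.0
gripper_force: 1.6
```

Emit:
step_arm --plan '[0,0,-2.2,0,0,0,-2.3,0,0,0,0,0,-2.3,0,0,0,0,0,0,0,1.5,0,0,0,0,0,0.15,0,0,0]'

```text
time_s: 7.18
ee_pos: [586.2, -140.6, 92.9]
ee_rot: [-179.9, -0.0, 99.5]
force: [-0.5, -0.9, 2.5]
gripper_width: 0.7
gripper_force: 1.2
```

Emit:
step_arm --plan '[0,0,0.15,0,0,0,0,0,0.15,0,0,0,0,0,0,0,0,0,0,0,0,0,0,0]'

```text
time_s: 7.52
ee_pos: [586.6, -139.3, 91.9]
ee_rot: [180.0, 0.0, 99.7]
force: [-1.5, -1.1, 2.8]
gripper_width: 0.6
gripper_force: 1.4
```

Key4 is free. Back to key3 to press it in.

Emit:
step_arm --plan '[0,0,-2.0,0,0,0,2.3,0,0,0,0,0,2.3,0,0,0,0,0,0,0,1.8,0,0,0,0,0,0.3,0,0,0]'

```text
time_s: 7.93
ee_pos: [577.7, -92.2, 89.0]
ee_rot: [-179.9, -0.1, 99.7]
force: [-0.5, 2.2, 3.6]
gripper_width: 0.3
gripper_force: 2.0
```

Emit:
step_arm --plan '[0,0,0.2,0,0,0,0,0,0.2,0,0,0,0,0,0.2,0,0,0,0,0,0.2,0,0,0,0,0,0,0,0,0]'

```text
time_s: 8.35
ee_pos: [578.8, -93.7, 83.3]
ee_rot: [-180.0, -0.1, 99.6]
force: [-2.4, 2.5, 6.9]
gripper_width: 0.3
gripper_force: 3.2
```

Emit:
step_arm --plan '[0,0,0.06,0,0,0,0,0,0.04,0,0,0,0,0,0,0,0,0]'

```text
time_s: 8.6
ee_pos: [578.8, -93.7, 82.7]
ee_rot: [-180.0, -0.1, 99.5]
force: [-3.5, 3.3, 7.9]
gripper_width: 0.6
gripper_force: 3.8
```

Emit:
step_arm --plan '[0,0,-0.5,0,0,0,0,0,-0.4,0,0,0,0,0,0,0,0,0,0,0,0,0,0,0]'

```text
time_s: 8.93
ee_pos: [579.8, -94.6, 91.1]
ee_rot: [179.9, 0.0, 99.6]
force: [0.5, 0.9, 2.6]
gripper_width: 0.3
gripper_force: 1.5
```

The force of 2.6 N with the top at 77 mm shows the key has risen past the latch and is free. I'll lift clear and check.

Emit:
step_arm --plan '[0,0,-1.5,0,0,0,0,0,-4,0,0,0,0,-2,-3.5,0,0,0,0,-2,-3.5,0,0,0,0,-2,-3.5,0,0,0]'

```text
time_s: 9.35
ee_pos: [519.2, -104.8, 251.2]
ee_rot: [-179.9, 0.0, 99.6]
force: [0.7, -0.3, 0.3]
gripper_width: 0.6
gripper_force: 0.0
```

Emit:
step_arm --plan '[0,0,0,0,0,0,0,0,0,0,0,0,0,0,0,0,0,0]'

```text
time_s: 9.6
ee_pos: [519.7, -104.5, 249.5]
ee_rot: [-180.0, -0.0, 99.6]
force: [-0.1, -0.2, -0.8]
gripper_width: 0.3
gripper_force: 0.0
```

Run:
```python
from h import *
f=viewer.grab_frame("scene"); im=cv2.resize(f["img"][150:310,140:400],None,fx=3,fy=3,interpolation=cv2.INTER_CUBIC); cv2.imwrite("pics/end.png",im[:,:,::-1])
```

```text
(no output)
```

View pics/end.png

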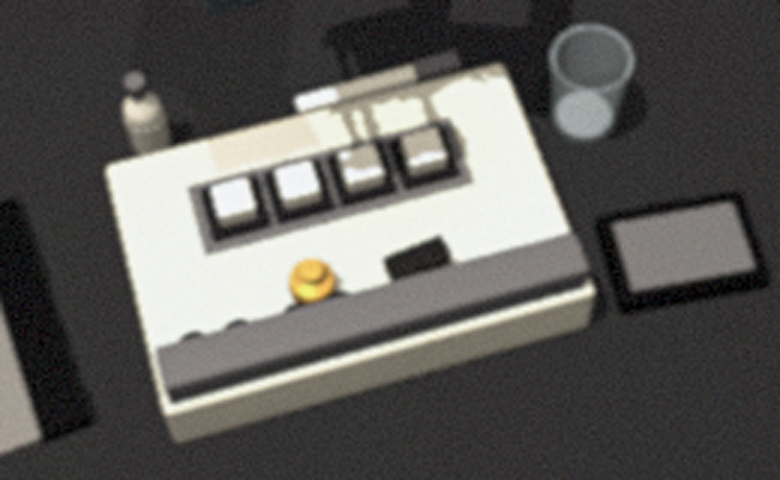

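The crop shows all four caps level, at about (235,200), (297,182), (363,165) and (425,150). The weight at (313,280), the eraser at (418,258), the glue and the other things are where they were.

```bash
python3 -c "
from h import *
print(env.job_done())"
```

```text
the job is handed in; nothing more can be done
None
```

I tapped all four keys from left to right; key3 was the latched one, so I pressed it in and let it spring back up. The job is handed in, with all four keys looking level and the loose things looking unmoved in the last picture; no verdict was returned.

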